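Lock the rule slide on the pottery measuring stand with a hitch pin

ROBOT

A 6-joint arm with a two-finger parallel gripper is mounted at the origin on the work surface. World frame = base frame: x ahead of the robot, y to its left, z up, the work surface at z = 0. Lengths are in mm, angles in rad, forces in N, time in s.
With the tool pointing down it reaches from about 350 to 875 mm from the base axis. Payload 4.2 kg.
Tool frame: the origin (TCP) lies on the mounting face of the last link; the fingertips stand 173 mm ahead of it and the grasp point (between the pads) lies 155 mm ahead of it (tcp_to_grasp is the distance from the TCP to the grasp point, in mm); z points along the fingers, y is the direction in which the jaws open and shut (so a half turn about z gives the same grasp; the last joint's range is limited). The gripper opens to 85 mm and grips with 20 to 120 N. Pads are 22 mm wide; open, the fingers measure 114 mm over their backs; the gripper's body (76 mm by 85 mm) begins 54 mm behind the grasp point. The pads swing forward as they close: fully open they stand 13 mm farther back than shut.
Start: joints at [1.456, 0.385, 0.008, 0, -1.194, -0.259], TCP at [228.189, 581.833, 404.712] pointing down, gripper open.
Joint ranges: [-3.14, 3.14], [-1.21, 2.06], [-1.07, 1.41], [-3.16, 2.05], [-2.99, -0.16], [-3.1, 3.1]. Speed limits (rad/s): [2.79, 2.79, 3.14, 3.14, 3.14, 3.14].

INTERFACE

Orientations are given as a unit quaternion [x, y, z, w].
In Python, from bench import * gives the robot as it stands. The module is installed in compiled form; this text tells all that it offers.
- The arm moves only by the tool apply_moves, never from a script. Its arguments are lists of equal length, an entry for each row: "fingers": the closure, from 0 (fully open) to 1 (shut); "dp": the shift along the world's x, y, z in cm, a list of three; "yaw": the turn about the world's z in degrees. A call has 1 to 10 rows; each row is the pose to reach, as a shift and turn from the pose measured when the call began; what a row does not reach only later rows make up. A row lasts 1/10 s, in which the tool goes at most 50 mm and 8.59 degrees, less where a joint would pass 70% of its speed; a pose out of reach is approached as far as the arm can. A call with a gripper value outside its range is refused whole. The fingers move at their own pace and stop on an object; the grip force is fixed at half the most. Time passes only in rows, so rows that repeat a pose let the fingers close. It gives the time, the measured TCP pose, the force and the opening at its end, in the units of the state.
- read_state(): the state, without advancing time (a new reading comes with each control period).
- get_image(name): name is "scene" or "top" or "wrist"; returns a dict with "color" (400x640x3 uint8, blue, green, red), "mtx" (3x3 intrinsics, pixels), "k1" (the pictures are not rectified: a ray, as slopes to the right and down, at radius r is drawn at 1 + k1 r^2 times it, then the intrinsics apply), "camera_from_world" (4x4, takes a point from world to camera coordinates); the wrist camera has in their place "tool_from_camera" (4x4, takes a point from camera to tool coordinates, whose origin is the TCP and whose axes are the flange's). Camera axes: x right, y down, z forward; pixel columns grow to the right and rows downward; lengths in mm; the calibration is good to about 2 mm. A picture is of the moment at which its call begins: read the wrist's pose just before it. There is no depth.
- job_done(): hands the job in, once; it reports no verdict.
The state is a dict: "clock": time; "joints": joint angles; "joint_vel": joint speeds; "joint_efforts": joint torques, N m; "position": TCP position; "ee_rot": TCP orientation; "contact_force": force on the tool from outside, world axes, zero at the start; "wrist_torque": the same for the moment, N m; "gripper_width": finger opening in mm.
Only numpy, scipy, OpenCV 4.12 (cv2) and the standard library are available. Lean on these libraries where they do the work, as an engineer would, in place of code of your own. Each camera call takes 0.05 s, during which the arm holds its last target. There are 200 camera calls.

TASK

Secure the rule on the measuring stand: take the orange-headed hitch pin with the wire loop out of the wooden block, push it fully down through the cross hole near the free end of the stand's bar, let go, and only then swing its sprung loop up and over the bar's free end until it snaps shut underneath. Do not disturb the clay pot.

Things in the scene. Friction and masses are not known exactly. Their poses are not given: they have to be found in the camera images.
- hitch_pin: Hitch pin upright in a hole of a wooden block 60 mm high. Origin: under its 36 mm flange, which rests on the block. Below: shank 12 mm thick, 48 long, tip tapering over 12 to 5. Above: orange grip 22 (x) by 20 (y), 5 to 51 mm up; pinch across y, fingertips over 18 mm up (loop axle at 12). Its +x must point along the bar to the free end. Two pins without loops stand 90 mm apart in the block.
- hitch_loop (a joint): Angle of the pin's wire loop, a U 80 mm long, 62 wide, wire 6, hinged about the pin's y 12 mm above its origin. 0: open, leaning 40 deg to the pin's -x, cross wire 51 mm back, 73 up. 0.70: upright, 92 up. 3.58: shut, under the bar. Its 50 g weight keeps it open below 0.4; past upright its spring snaps it shut. A closed fingertip going +x just above the grip pushes it over (under 1 N).
- cross_hole (a point): Centre of the upper mouth of the vertical through hole, on the top of the fixed stand's level bar, 120 mm above the table. x runs along the bar to its free end, 32 mm away; z up. Hole 16 mm square, mouth flared to 26; bar 36 wide, 30 thick; the loop's legs pass outside it. 125 to 155 mm away on the -x side stand a blue collar and an upright steel rule, top 250 mm above the table.
- pot: Grey-brown clay pot, 94 mm across, 104 mm high, 500 g, standing on the table; origin at the centre of its foot. To be left alone.

How it is judged:
By the outcome, as a careful person would: the job done as asked, in the order asked, and still so for the second after the job is handed in, with the robot touching nothing.
It also fails if it takes over 48 s, if anything falls off the work surface, if the arm or the gripper's body presses on something with over 40 N, if the wrist force passes 120 N, or if a joint passes its speed limit or range.

## Working session

There is one attempt and no reset: what is moved stays moved. The work goes in short steps, Python scripts to look and compute and a tool call to move; the robot and the scene stay as the last step left them, time stands still between calls to the robot, and variables do not carry over. Pictures are saved under pics/ and viewed, about 8 in all and at most 12, crops included, and the job is handed in when it is done.

Besides the shell and the picture viewer there is one more tool, called after "Emit:" as name(argument=value, ...) on one line, values as JSON. apply_moves: Moves the arm, as the interface text tells. Its arguments: {"type":"object","properties":{"fingers":{"type":"array","items":{"type":"number"}},"dp":{"type":"array","items":{"type":"array","items":{"type":"number"}}},"yaw":{"type":"array","items":{"type":"number"}}},"required":["fingers","dp","yaw"]}

```bash
mkdir -p pics; cat > h.py <<'E'
from bench import *
import numpy as np, cv2
from scipy.spatial.transform import Rotation as R
def shot(n):
    s=read_state(); g=get_image(n)
    if n=="wrist":
        T=np.eye(4);T[:3,:3]=R.from_quat(s["ee_rot"]).as_matrix();T[:3,3]=s["position"]
        g["w"]=T@np.array(g["tool_from_camera"])
    else: g["w"]=np.linalg.inv(np.array(g["camera_from_world"]))
    return g,s
def ray(g,u,v):
    K=np.array(g["mtx"]);d=np.array([(u-K[0,2])/K[0,0],(v-K[1,2])/K[1,1]]);p=d.copy()
    for _ in range(20): p=d/(1+g["k1"]*(p@p))
    w=g["w"];return w[:3,3],w[:3,:3]@np.r_[p,1]
def onz(g,u,v,z):
    o,d=ray(g,u,v);return o+d*(z-o[2])/d[2]
def tri(a,b):
    (o,d),(p,e)=a,b
    t=np.linalg.lstsq(np.c_[d,-e],p-o,rcond=None)[0]
    x,y=o+d*t[0],p+e*t[1];return (x+y)/2,np.linalg.norm(x-y)
def proj(g,P):
    q=np.linalg.inv(g["w"])@np.r_[P,1];p=q[:2]/q[2];p=p*(1+g["k1"]*(p@p));K=np.array(g["mtx"])
    return K[:2,:2]@p+K[:2,2]
E
python3 - <<'E'
from h import *
import pickle
for n in("scene","top","wrist"):
    g,s=shot(n);cv2.imwrite(f"pics/{n}0.png",g["color"]);pickle.dump(g,open(n+".pkl","wb"))
    print(n,g["w"].round(2).tolist(),g["mtx"],g["k1"])
print(s)
E
```

```text
scene [[-0.69, 0.58, -0.44, 954.18], [0.72, 0.54, -0.43, 430.72], [-0.01, -0.61, -0.79, 696.12], [0.0, 0.0, 0.0, 1.0]] [[403.43554646   0.         321.40431235]
 [  0.         403.43554646 198.64456811]
 [  0.           0.           1.        ]] -0.05010216269401568
top [[-0.02, -1.0, 0.08, 558.15], [-1.0, 0.02, -0.01, 79.09], [0.01, -0.08, -1.0, 915.84], [0.0, 0.0, 0.0, 1.0]] [[405.81071737   0.         315.89174521]
 [  0.         405.81071737 202.49968049]
 [  0.           0.           1.        ]] -0.08672832308615913
wrist [[-0.37, -0.9, -0.24, 288.74], [-0.93, 0.35, 0.09, 557.54], [0.0, 0.26, -0.97, 372.67], [0.0, 0.0, 0.0, 1.0]] [[300.17691721   0.         318.89163014]
 [  0.         300.17691721 202.32233407]
 [  0.           0.           1.        ]] 0.017693674864481906
{'clock': 0.1, 'joints': array([ 1.45558545e+00,  3.85501395e-01,  6.78262578e-03, -4.11009519e-04,
       -1.19400266e+00, -2.58607456e-01]), 'joint_vel': array([ 0.00184019, -0.00129989,  0.00423085,  0.00039526,  0.00078707,
        0.00124999]), 'joint_efforts': array([-4.44048510e-04, -3.93319094e+01,  1.88929510e+01,  4.19790924e+00,
       -2.58602799e-03,  5.67642488e-06]), 'position': array([228.13419624, 581.69400988, 403.72895622]), 'ee_rot': array([ 9.82568714e-01, -1.85897172e-01, -1.21570645e-04,  9.73761763e-04]), 'contact_force': array([-0.45277473,  0.27504486,  0.64729863]), 'wrist_torque': array([-0.03401804,  0.02531477, -0.02993206]), 'gripper_width': 85.58672149270723}
```

View pics/scene0.png

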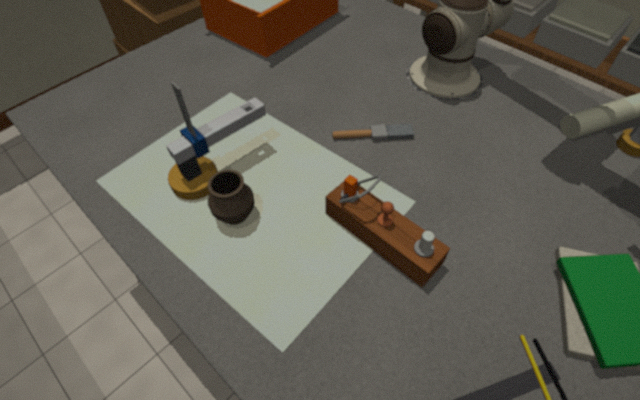

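View pics/top0.png

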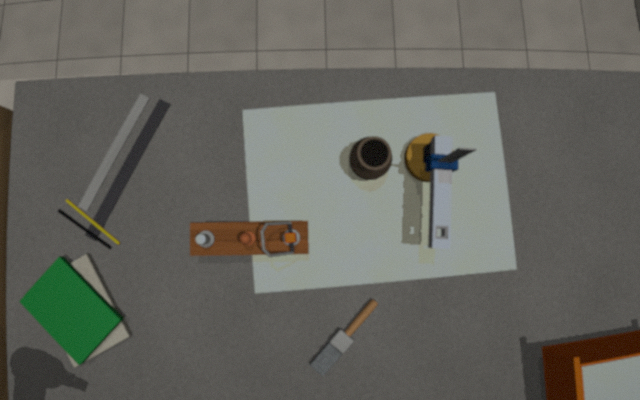

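The scene picture shows the block with the orange pin at (350,190), the stand bar and its hole at about (247,106), and the pot at (230,195). The top picture has the pin at (290,237) with its loop leaning left (+y), the hole at (441,232), the bar's free end pointing down (-x) and the pot at (372,157).

```bash
python3 - <<'E'
from h import *
import pickle
t=pickle.load(open("top.pkl","rb"));s=pickle.load(open("scene.pkl","rb"))
def z(im,x,y,w,h,k): return cv2.resize(im[y:y+h,x:x+w],None,fx=k,fy=k,interpolation=cv2.INTER_CUBIC)
a=np.vstack([np.hstack([z(t["color"],250,210,66,50,6),z(t["color"],405,205,66,50,6)]),np.hstack([z(s["color"],325,165,66,50,6),z(s["color"],225,85,66,50,6)])])
cv2.imwrite("pics/c1.png",a)
for n,g,z0 in(("top",t,1),("scene",s,1)):
    h=cv2.cvtColor(g["color"],cv2.COLOR_BGR2HSV);m=cv2.inRange(h,(5,200,120),(15,255,255))
    k,l,st,c=cv2.connectedComponentsWithStats(m)
    for i in range(1,k):
        if st[i,4]>20: print(n,st[i],c[i].round(1),onz(g,*c[i],111).round(0),onz(g,*c[i],88).round(0))
print("hole",onz(t,441,232,120),"pot",onz(t,372,157,104))
E
```

```text
top [286 233   9   9  40] [290.1 236.8] [557. 122. 111.] [557. 123.  88.]
top [574 358   9  42 209] [578.4 378.6] [ 249. -462.  111.] [ 241. -478.   88.]
scene [258   0  31  17  65] [272.9   7.8] [ 209. -487.  111.] [ 179. -523.   88.]
scene [346 177  10   8  57] [350.6 180.4] [560. 123. 111.] [544. 111.  88.]
hole [ 559.0190398  -177.24111693  120.        ] pot [714.57076566 -47.202629   104.        ]
```

View pics/c1.png

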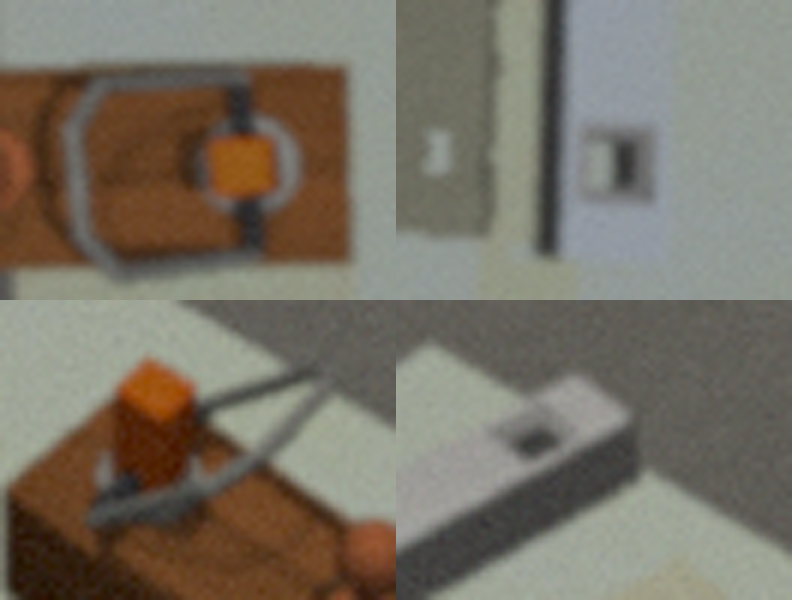

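Crop: the grip's top is centred near (290,237) in the top picture, and the loop's corners are at crop (100,80) and (118,265). The hole mouth spans crop x 580-656, y 127-202 of the upper-right panel.

```bash
python3 - <<'E'
from h import *
import pickle
t=pickle.load(open("top.pkl","rb"));s=pickle.load(open("scene.pkl","rb"))
f=lambda x,y,z,ox=250,oy=210:onz(t,ox+(x+.5)/6-.5,oy+(y+.5)/6-.5,z)
a,b=f(100,80,125),f(118,265,125); d=b-a;print("loop",a,b,np.degrees(np.arctan2(d[1],d[0])))
a,b=f(238,100,72),f(250,230,72); d=b-a;print("axle",a,b,np.degrees(np.arctan2(d[1],d[0])))
# block edges & bar edges
a,b=f(0,262,60),f(345,262,60);d=b-a;print("block",np.degrees(np.arctan2(d[1],d[0])))
h=lambda x,y,z=120:f(x-396,y,z,405,205)
print("mouth",[h(*p).round(1) for p in((580,127),(656,127),(656,202),(580,202))],"c",h(618,164))
# bar left/right edge at rows
g=t["color"].astype(int)
for r in(190,205,220,235): 
    print(r,g[r,420:462].sum(1).tolist())
E
```

```text
loop [584.54560019 166.77288004 125.        ] [524.67723662 161.77826634 125.        ] -175.23105172489122
axle [578.40601113 124.95631896  72.        ] [533.52116249 121.60304776  72.        ] -175.72746613395614
block -91.16371063397784
mouth [array([ 571.7, -166.2,  120. ]), array([ 571. , -191.8,  120. ]), array([ 546.3, -190.7,  120. ]), array([ 547. , -165.1,  120. ])] c [ 559.15330204 -178.42684225  120.        ]
190 [255, 285, 346, 401, 428, 427, 443, 427, 414, 354, 252, 172, 176, 285, 388, 447, 452, 466, 463, 465, 467, 469, 463, 457, 465, 460, 458, 462, 461, 463, 459, 455, 445, 449, 439, 454, 449, 448, 452, 443, 435, 441]
205 [280, 306, 359, 410, 421, 428, 433, 425, 387, 302, 213, 157, 212, 333, 418, 450, 460, 465, 464, 467, 465, 458, 468, 464, 454, 464, 459, 466, 461, 448, 454, 458, 449, 458, 455, 447, 438, 450, 452, 441, 439, 446]
220 [297, 340, 399, 428, 439, 430, 438, 417, 361, 254, 165, 160, 256, 368, 427, 462, 463, 460, 465, 459, 464, 453, 464, 458, 459, 457, 452, 456, 456, 455, 461, 454, 450, 443, 443, 440, 445, 452, 460, 442, 452, 446]
235 [289, 339, 403, 430, 435, 430, 419, 385, 312, 209, 160, 199, 319, 396, 438, 411, 410, 422, 434, 415, 372, 281, 217, 213, 256, 301, 328, 350, 415, 457, 460, 454, 455, 444, 451, 452, 450, 438, 445, 446, 444, 444]
```

Emit:
apply_moves(fingers=[0.3,0.3,0.3,0.3,0.3,0.3,0.3,0.3,0.3,0.3], dp=[[33,-46,0],[33,-46,0],[33,-46,0],[33,-46,0],[33,-46,0],[33,-46,0],[33,-46,0],[33,-46,0],[33,-46,0],[33,-46,0]], yaw=[-68,-68,-68,-68,-68,-68,-68,-68,-68,-68])

```text
clock: 1.15
position: [520.3, 173.6, 403.9]
ee_rot: [0.711, -0.704, -0.001, 0.001]
contact_force: [0.5, 0.4, -0.3]
gripper_width: 59.7
```

Emit:
apply_moves(fingers=[0.3,0.3,0.3,0.3], dp=[[3.7,-5.4,-3],[3.7,-5.4,-3],[3.7,-5.4,-3],[3.7,-5.4,-3]], yaw=[4,4,4,4])

```text
clock: 1.55
position: [557.4, 119.3, 373.5]
ee_rot: [0.734, -0.679, -0.001, 0.001]
contact_force: [0.6, -1.1, 0.1]
gripper_width: 59.7
```

```bash
python3 - <<'E'
from h import *
import pickle
g,s=shot("wrist");cv2.imwrite("pics/w1.png",g["color"]);pickle.dump((g,s),open("w1.pkl","wb"));print(s["position"],s["ee_rot"],s["gripper_width"])
for P in((557,122,111),(557,122,60)):print(proj(g,np.array(P)))
E
```

```text
[557.38097967 119.28316189 373.48915065] [ 0.73439758 -0.67871809 -0.00078584  0.00115462] 59.659796191507745
[317.38441838 209.38450033]
[317.53853235 194.39034435]
```

View pics/w1.png

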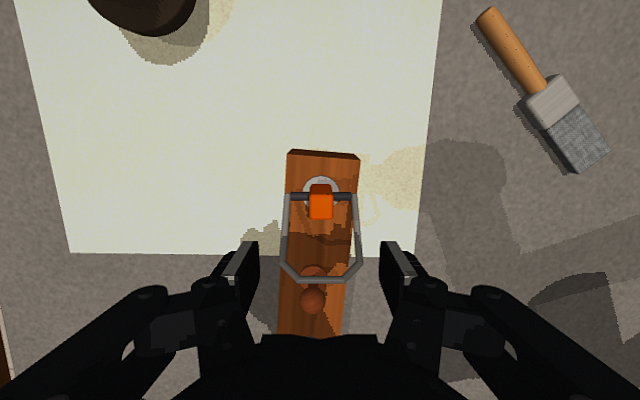

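```bash
python3 - <<'E'
from h import *
import pickle
g,s=pickle.load(open("w1.pkl","rb"))
h=cv2.cvtColor(g["color"],cv2.COLOR_BGR2HSV);m=cv2.inRange(h,(3,220,200),(16,255,255))
k,l,st,c=cv2.connectedComponentsWithStats(m)
for i in range(1,k):
    if st[i,4]>60:
        mm=(l==i).astype(np.uint8);print(st[i],c[i],cv2.minAreaRect(cv2.findNonZero(mm)),onz(g,*c[i],111))
# loop axle stubs: dark gray between leg and grip
gr=g["color"].astype(int)
for u in(290,295,300,338,343,348): print(u,gr[185:207,u].sum(1).tolist())
for v in(230,240,250): print(v,"L",gr[v,270:300].sum(1).tolist(),"R",gr[v,340:370].sum(1).tolist())
E
```

```text
[311 195  21  23 473] [321.04439746 205.97463002] ((321.0, 206.0), (22.0, 20.0), 90.0) [554.29647327 118.92851041 111.        ]
290 [223, 223, 223, 224, 221, 223, 201, 156, 169, 161, 219, 219, 202, 186, 171, 192, 235, 221, 210, 212, 208, 205]
295 [245, 249, 251, 248, 235, 241, 217, 83, 136, 163, 180, 201, 169, 154, 124, 107, 239, 224, 219, 218, 229, 264]
300 [241, 241, 242, 235, 198, 204, 198, 81, 140, 158, 180, 198, 170, 155, 125, 115, 244, 229, 230, 227, 227, 225]
338 [212, 190, 257, 284, 337, 373, 347, 93, 112, 138, 158, 174, 150, 132, 114, 112, 138, 226, 222, 247, 249, 265]
343 [228, 231, 229, 235, 234, 237, 228, 70, 119, 140, 159, 174, 154, 133, 111, 132, 246, 232, 224, 222, 227, 268]
348 [209, 206, 207, 211, 214, 219, 209, 65, 115, 136, 157, 170, 152, 134, 115, 101, 172, 165, 171, 199, 143, 143]
230 L [410, 424, 426, 414, 403, 407, 415, 416, 404, 404, 409, 307, 304, 362, 358, 354, 332, 278, 162, 201, 261, 275, 272, 268, 266, 261, 260, 247, 243, 244] R [158, 155, 157, 149, 154, 155, 156, 150, 145, 135, 209, 224, 458, 362, 239, 328, 355, 369, 360, 287, 506, 618, 605, 598, 605, 605, 600, 596, 597, 601]
240 L [414, 411, 397, 398, 407, 407, 410, 389, 389, 417, 306, 206, 219, 219, 209, 204, 180, 144, 130, 145, 158, 161, 157, 160, 151, 151, 149, 144, 143, 144] R [123, 118, 120, 116, 120, 120, 114, 113, 108, 100, 56, 500, 628, 548, 311, 160, 206, 213, 203, 298, 282, 516, 620, 601, 601, 597, 599, 597, 601, 602]
250 L [397, 398, 407, 410, 404, 402, 417, 412, 414, 297, 199, 214, 219, 209, 206, 187, 148, 149, 158, 160, 160, 155, 162, 155, 158, 149, 147, 144, 144, 146] R [157, 153, 155, 157, 156, 151, 145, 144, 130, 127, 483, 592, 569, 585, 467, 235, 181, 212, 215, 221, 200, 123, 502, 628, 600, 595, 598, 603, 603, 604]
```

The wrist view shows the grip top centred at (321,206), the axle level and between the pads, so the yaw is right. The two estimates agree to about 3 mm. I'll descend and grip.

Emit:
apply_moves(fingers=[0.3,0.3,0.3,0.3,1,1,1,1,1,1], dp=[[-0.1,-0.2,-4],[-0.1,-0.2,-8],[-0.1,-0.2,-11],[-0.1,-0.2,-11],[-0.1,-0.2,-11],[-0.1,-0.2,-11],[-0.1,-0.2,-11],[-0.1,-0.2,-11],[-0.1,-0.2,-11],[-0.1,-0.2,-11]], yaw=[0,0,0,0,0,0,0,0,0,0])

```text
clock: 2.6
position: [556.5, 118.3, 266.5]
ee_rot: [0.735, -0.678, 0.0, -0.001]
contact_force: [-2.6, 1.4, 5.9]
gripper_width: 18.7
```

```bash
python3 - <<'E'
from h import *
import pickle
g,s=shot("wrist");cv2.imwrite("pics/w2.png",g["color"]);pickle.dump((g,s),open("w2.pkl","wb"));print(s["position"],s["ee_rot"],s["gripper_width"],s["contact_force"])
E
```

```text
[556.54531373 118.34899671 266.47820004] [ 7.35017461e-01 -6.78047048e-01  1.37086261e-04 -1.23046500e-03] 18.711186734120993 [-2.56535358  1.39782707  5.87711374]
```

View pics/w2.png

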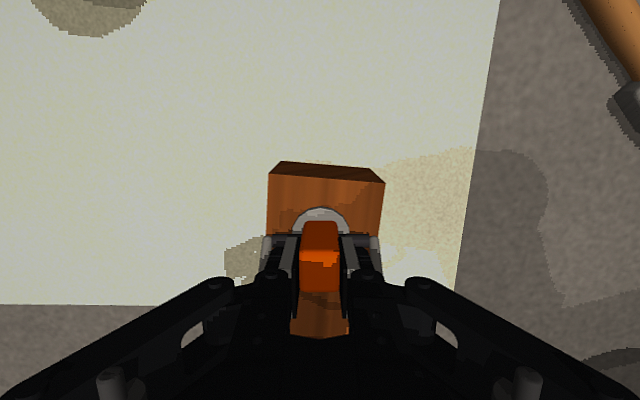

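The pin is gripped at 18.7 mm opening. The grip top spans v 250-290 and the flange front is at v≈208. Now lift, and work out the pin's offset in the tool.

```bash
python3 - <<'E'
from h import *
import pickle
g,s=pickle.load(open("w2.pkl","rb"));c=g["color"].astype(int)
print([tuple(x) for x in c[205:296:3,320].tolist()])
o=R.from_quat(s["ee_rot"]).as_matrix()
for n,v,z in(("gripfront",249,111),("gripback",290,111),("flange",208,65),("flange2",208,60)):
    P=onz(g,320,v,z);print(n,P.round(1),"tool",(o.T@(P-s["position"])).round(1))
E
```

```text
[(28, 66, 123), (142, 152, 157), (127, 137, 144), (113, 121, 129), (117, 124, 132), (79, 96, 120), (0, 32, 97), (0, 32, 96), (0, 34, 99), (0, 34, 99), (0, 33, 98), (0, 34, 99), (0, 32, 98), (0, 34, 100), (0, 34, 100), (0, 47, 137), (0, 69, 189), (0, 73, 192), (0, 77, 193), (0, 36, 105), (0, 40, 117), (0, 39, 115), (0, 40, 116), (0, 40, 116), (0, 40, 115), (0, 39, 115), (0, 39, 114), (0, 40, 116), (0, 40, 114), (11, 34, 69), (15, 35, 67)]
gripfront [556.4 108.1 111. ] tool [ 10.4   1.2 155.5]
gripback [554.8 128.7 111. ] tool [-10.2   1.3 155.5]
flange [556.9 102.5  65. ] tool [ 16.1   1.4 201.5]
flange2 [556.7 103.9  60. ] tool [ 14.7   1.4 206.5]
```

Emit:
apply_moves(fingers=[1,1,1,1,1,1], dp=[[0,0,2],[0,0,5],[0,0,9],[0,0,13],[0,0,15],[0,0,15]], yaw=[0,0,0,0,0,0])

```text
clock: 3.25
position: [556.7, 118.3, 420.5]
ee_rot: [0.735, -0.678, 0.002, -0.005]
contact_force: [0.0, 0.6, -1.9]
gripper_width: 19.0
```

Emit:
apply_moves(fingers=[1,1,1,1,1,1,1,1,1,1], dp=[[0.2,-2,0],[0.2,-5,0],[0.2,-8,0],[0.2,-11,0],[0.2,-14,0],[0.2,-17,0],[0.2,-20,0],[0.2,-23,0],[0.2,-26,0],[0.2,-28,0]], yaw=[-8,-16,-24,-32,-40,-48,-56,-64,-72,-80])

```text
clock: 4.25
position: [558.0, -163.4, 417.9]
ee_rot: [-0.123, 0.992, -0.004, 0.001]
contact_force: [-0.0, 0.8, -1.8]
gripper_width: 18.6
```

Emit:
apply_moves(fingers=[1,1,1,1,1], dp=[[0,-1.6,0],[0,-1.6,0],[0,-1.6,0],[0,-1.6,0],[0,-1.6,0]], yaw=[-8,-16,-16,-16,-16])

```text
clock: 4.75
position: [557.9, -179.0, 417.1]
ee_rot: [0.015, 1.0, -0.004, -0.0]
contact_force: [0.1, 0.6, -2.4]
gripper_width: 18.6
```

```bash
python3 - <<'E'
from h import *
import pickle
g,s=shot("wrist");cv2.imwrite("pics/w3.png",g["color"]);pickle.dump((g,s),open("w3.pkl","wb"));print(s["position"],s["ee_rot"],s["gripper_width"],s["contact_force"],s["joints"])
print(proj(g,np.array((559,-178,120))))
E
```

```text
[ 557.91228167 -178.99653664  417.12627971] [ 1.46308093e-02  9.99885617e-01 -3.81474151e-03 -3.73860006e-04] 18.597316702996523 [ 0.10460458  0.64050119 -2.41898721] [-0.03255082  0.30959878 -0.07547714  0.00824343 -1.18634312 -1.5706025 ]
[322.15889372 197.97914581]
```

View pics/w3.png

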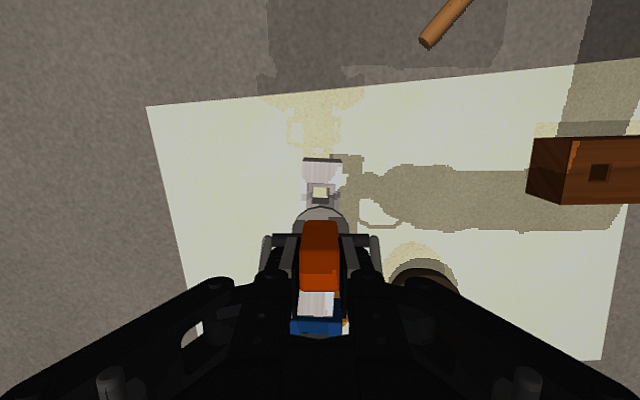

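The view shows the bar's free end at (302-341,160), the hole at about (320,193) and the pin's flange at (320,210) just behind it. A crop will give the numbers.

```bash
python3 - <<'E'
from h import *
import pickle
g,s=pickle.load(open("w3.pkl","rb"))
im=g["color"][145:245,265:375];cv2.imwrite("pics/c3.png",cv2.resize(im,None,fx=6,fy=6,interpolation=cv2.INTER_NEAREST))
E
```

```text
(no output)
```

View pics/c3.png

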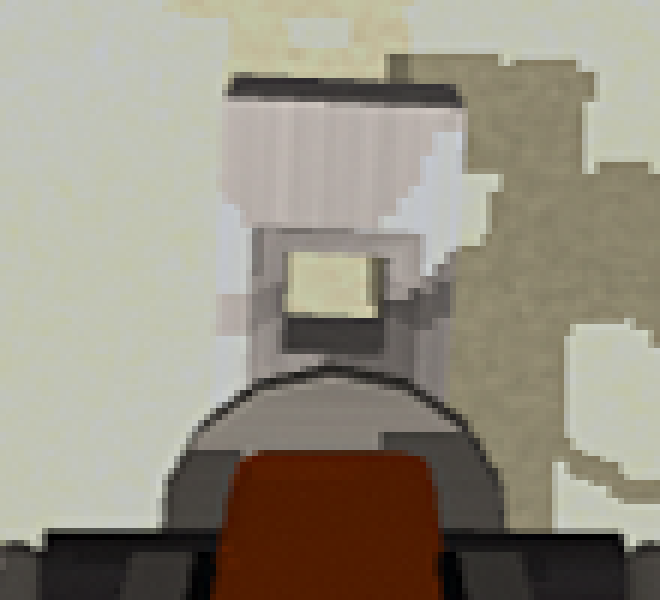

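```bash
python3 - <<'E'
from h import *
import pickle
g,s=pickle.load(open("w3.pkl","rb"));o=R.from_quat(s["ee_rot"]).as_matrix()
f=lambda x,y,z:onz(g,265+x/6-.5,145+y/6-.5,z)
T=lambda P:(o.T@(P-s["position"])).round(1)
for n,p in dict(endL=(222,98,120),endR=(465,107,120),barL=(218,330,120),mFL=(252,230,120),mFR=(424,235,120),mBL=(246,375,120),hFL=(286,252,115),hFR=(383,252,115)).items():
    P=f(*p);print(n,P.round(1),T(P))
zf=s["position"][2]-206.5
for n,p in dict(flF=(333,368,zf+2.5),flL=(163,520,zf+2.5),flR=(502,520,zf+2.5),gripL=(240,456,zf+5),gripR=(430,456,zf+5)).items():
    P=f(*p);print(n,P.round(1),T(P))
E
```

```text
endL [ 524.6 -195.4  120. ] [ 32.7 -15.1 297.3]
endR [ 526.9 -159.6  120. ] [ 31.4  20.8 297. ]
barL [ 559.9 -197.6  120. ] [ -2.7 -16.2 297.3]
mFL [ 544.5 -191.8  120. ] [ 12.8 -10.9 297.2]
mFR [ 546.  -165.9  120. ] [ 12.1  15.  297. ]
mBL [ 567.2 -193.6  120. ] [ -9.9 -12.  297.2]
hFL [ 549.1 -186.9  115. ] [  8.4  -5.9 302.2]
hFR [ 549.5 -172.   115. ] [  8.4   9.  302.1]
flF [ 540.  -179.2  213.1] [ 17.7   0.9 204. ]
flL [ 555.7 -197.   213.1] [  1.6 -16.5 204.1]
flR [ 556.6 -162.4  213.1] [  1.6  18.1 203.9]
gripL [ 548.2 -188.7  215.6] [  9.3  -8.4 201.6]
gripR [ 548.7 -169.7  215.6] [  9.3  10.5 201.4]
```

Hole (558,-179.6) and pin axis (558,-179.7) coincide within the 2 mm clearance; bar and mouth sizes check at 36 and 26 mm. Yaw needs −2°. Descending.

Emit:
apply_moves(fingers=[1,1,1,1,1,1,1,1], dp=[[0,0,-1.5],[0,0,-3],[0,0,-4],[0,0,-5],[0,0,-5.7],[0,0,-6.4],[0,0,-7],[0,0,-7]], yaw=[-2,-2,-2,-2,-2,-2,-2,-2])

```text
clock: 5.6
position: [557.8, -178.9, 346.5]
ee_rot: [0.032, 0.999, -0.004, -0.001]
contact_force: [-0.0, 0.5, -2.5]
gripper_width: 18.4
```

Emit:
apply_moves(fingers=[1,1,1,1,1,1], dp=[[0,0,-0.7],[0,0,-1.3],[0,0,-1.8],[0,0,-2.1],[0,0,-2.2],[0,0,-2.2]], yaw=[0,0,0,0,0,0])

```text
clock: 6.2
position: [557.5, -178.8, 326.5]
ee_rot: [0.032, 0.999, -0.004, -0.001]
contact_force: [-4.0, 2.6, 6.6]
gripper_width: 18.4
```

Seated, at the predicted height with 9 N reaction. One small push more, then release and rise.

Emit:
apply_moves(fingers=[1,1,0.5,0.5,0.5,0.5,0.5,0.5,0.5,0.5], dp=[[0,0,-0.3],[0,0,-0.3],[0,0,-0.1],[0,0,0],[0,0,0],[0,0,2],[0,0,5],[0,0,8],[0,0,10],[0,0,10]], yaw=[0,0,0,0,0,0,0,0,0,0])

```text
clock: 7.2
position: [558.2, -179.1, 430.0]
ee_rot: [0.032, 0.999, -0.005, 0.003]
contact_force: [-0.1, -0.4, -0.4]
gripper_width: 42.8
```

```bash
python3 - <<'E'
from h import *
import pickle
g,s=shot("wrist");pickle.dump((g,s),open("w4.pkl","wb"));print(s["position"],s["gripper_width"],s["contact_force"])
h,_=shot("scene")
c=np.zeros((500,760,3),np.uint8);c[:300,:480]=cv2.resize(g["color"],(480,300))
a=cv2.resize(h["color"][60:200,160:300],None,fx=3.5,fy=3.5,interpolation=cv2.INTER_CUBIC)
c=np.hstack([cv2.resize(g["color"][120:320,220:420],(390,390)),cv2.resize(a,(390,390))])
cv2.imwrite("pics/c4.png",c)
for P in((558,-180,120),(558,-180,171)):print(proj(h,np.array(P)),proj(g,np.array(P)))
E
```

```text
[ 558.16026696 -179.0535229   429.98668364] 42.79242397217191 [-0.07444687 -0.43929222 -0.38639393]
[248.04238711 106.26904749] [320.57418424 191.5242267 ]
[244.41992451  87.27570598] [320.40018335 206.54844759]
```

View pics/c4.png

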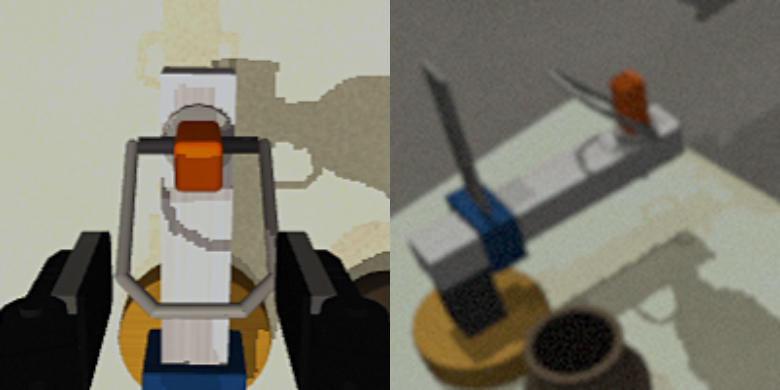

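The left panel shows the flange flat on the bar, the loop open and straddling the bar, and its cross wire at (195,310). The right panel confirms the pin is upright at the free end. Next: close the fingers, go behind the cross wire, and lower.

Emit:
apply_moves(fingers=[1,1,1,1,1,1,1,1,1,1], dp=[[2,-0.1,0],[4,-0.2,0],[6,-0.4,0],[7.5,-0.5,0],[7.5,-0.5,0],[7.5,-0.5,-2],[7.5,-0.5,-4],[7.5,-0.5,-6],[7.5,-0.5,-7.4],[7.5,-0.5,-7.4]], yaw=[0,0,0,0,0,0,0,0,0,0])

```text
clock: 8.3
position: [631.4, -183.7, 348.8]
ee_rot: [0.032, 0.999, -0.003, -0.004]
contact_force: [-0.2, -0.4, 0.6]
gripper_width: -0.3
```

Emit:
apply_moves(fingers=[1,1,1,1,1,1,1,1,1,1], dp=[[0,0,0.6],[-1,0.1,0.6],[-2,0.1,0.6],[-3,0.2,0.6],[-4,0.2,0.6],[-5,0.3,0.6],[-6,0.4,0.6],[-7,0.4,0.6],[-8,0.5,0.6],[-8,0.5,0.6]], yaw=[0,0,0,0,0,0,0,0,0,0])

```text
clock: 9.3
position: [550.2, -178.6, 355.0]
ee_rot: [0.032, 0.999, -0.003, -0.005]
contact_force: [-0.2, 0.7, -0.1]
gripper_width: -0.0
```

```bash
python3 - <<'E'
from h import *
g,s=shot("wrist");print(s["position"],s["contact_force"])
h,_=shot("scene")
c=np.hstack([cv2.resize(g["color"][120:320,220:420],(390,390)),cv2.resize(h["color"][50:190,190:330],(390,390),interpolation=cv2.INTER_CUBIC)])
cv2.imwrite("pics/c5.png",c)
E
```

```text
[ 550.17763218 -178.62027317  354.97260087] [-0.16139478  0.69025085 -0.1435781 ]
```

View pics/c5.png

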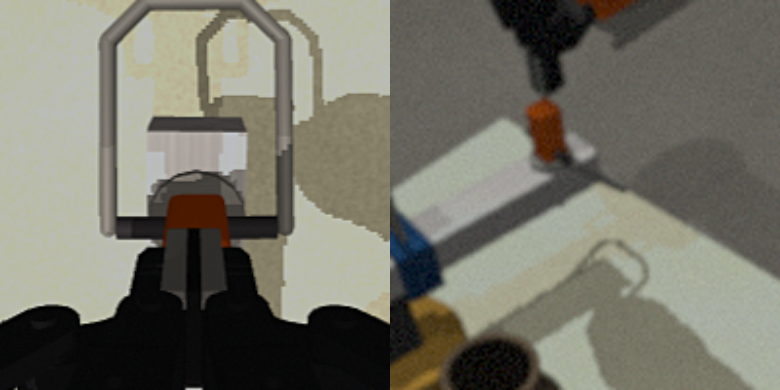

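The loop has passed upright and is swinging down past the free end (cross wire at (195,5), left panel). Rise clear, wait and look.

Emit:
apply_moves(fingers=[1,1,1,1,1,1,1,1,1,1], dp=[[0,0,2],[0,0,5],[0,0,8],[-3,0,10],[-7,0,10],[-8,0,10],[-8,0,10],[-8,0,10],[-8,0,10],[-8,0,10]], yaw=[0,0,0,0,0,0,0,0,0,0])

```text
clock: 10.4
position: [472.5, -178.6, 454.3]
ee_rot: [0.032, 0.999, -0.004, -0.005]
contact_force: [-0.2, -0.3, 0.4]
gripper_width: -0.2
```

```bash
python3 - <<'E'
from h import *
h,s=shot("scene");t,_=shot("top");print(s["position"],s["contact_force"])
c=np.hstack([cv2.resize(t["color"][180:260,400:480],(390,390),interpolation=cv2.INTER_CUBIC),cv2.resize(h["color"][60:160,200:300],(390,390),interpolation=cv2.INTER_CUBIC)])
cv2.imwrite("pics/c6.png",c)
for g,n in((t,"top"),(h,"scene")):
    import pickle
    a=pickle.load(open(n+".pkl","rb"));d=np.abs(a["color"].astype(int)-g["color"]).sum(2)
    b=(slice(130,185),slice(345,400)) if n=="top" else (slice(165,228),slice(203,258))
    print(n,"pot region change",(d[b]>90).sum())
E
```

```text
[ 472.5375222  -178.63031572  454.3137405 ] [-0.21295944 -0.29589053  0.37458504]
top pot region change 0
scene pot region change 0
```

View pics/c6.png

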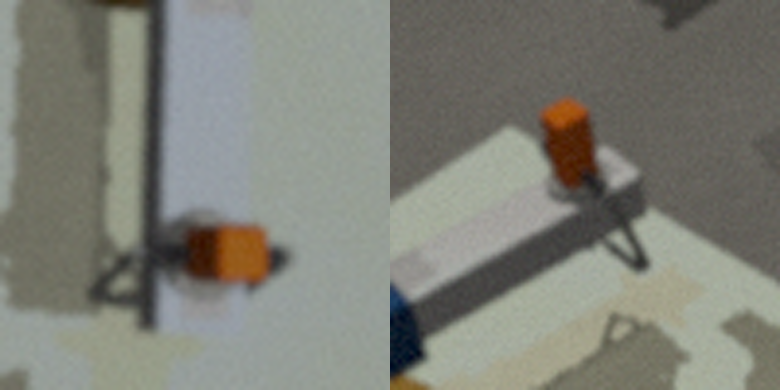

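```bash
python3 - <<'E'
from h import *
h,s=shot("scene");t,_=shot("top")
b=np.array([-.998,.063,0]);y=np.array([-.063,-.998,0]);o=np.array([558,-179.7,120.])
for a in (2.4,2.8,3.2,3.58):
  th=a-np.radians(40)
  for sg in(-1,1):
    P=o+b*80*np.sin(th)+[0,0,12+80*np.cos(th)]+y*sg*22
    print(a,sg,"scene crop",((proj(h,P)-[200,60])*3.9+[390,0]).round(0),"top crop",((proj(t,P)-[400,180])*4.875).round(0))
P=o+[0,0,51];print("griptop",((proj(h,P)-[200,60])*3.9+[390,0]).round(0),((proj(t,P)-[400,180])*4.875).round(0))
E
```

```text
2.4 -1 scene crop [710. 135.] top crop [149. 451.]
2.4 1 scene crop [663. 102.] top crop [256. 454.]
2.8 -1 scene crop [701. 184.] top crop [129. 420.]
2.8 1 scene crop [655. 150.] top crop [232. 423.]
3.2 -1 scene crop [677. 231.] top crop [115. 366.]
3.2 1 scene crop [632. 196.] top crop [215. 370.]
3.58 -1 scene crop [644. 269.] top crop [108. 302.]
3.58 1 scene crop [600. 233.] top crop [207. 306.]
griptop [564. 107.] [249. 255.]
```

The cross wire's seen end, scene (640,265) and top (~100-140,298), matches the shut angle 3.58 (644,269 and 108,302). The grip top matches a seated, upright pin at (564,107), and the pot area is unchanged.

```bash
python3 -c "
from bench import *
print(job_done())"
```

```text
the job is handed in; nothing more can be done
None
```

The hitch pin is in the bar's cross hole with its loop shut under the bar, and I handed the job in at about 10.6 s of the 48 s allowed.

- **Pin:** I took it out of the block, turned it to point along the bar, and pushed it down until it seated. It stopped at the height I had predicted, pressing back with about 9 N. I then opened the gripper and rose clear before touching the loop.
- **Loop:** One sweep of the closed fingers, just above the grip, pushed it past upright and it snapped shut by itself.
- **Last checks:**
  - The visible part of the cross wire lies within a few pixels of where the shut angle (3.58) puts it in the scene and top views.
  - The grip's top is where an upright, seated pin would put it.
  - The picture areas around the pot show no change from the start.
  - The robot is clear of everything, with about 0.5 N on the tool.
- **Small disagreements:**
  - The cameras differed by about 3 mm on the pin's starting place, which was harmless.
  - The tool reached about 4 mm high at the grasp.
  - It went about 7 mm low behind the loop, which I corrected before the sweep.

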